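# Turn the red disc over with the spatula

### The arm

A 6-joint arm with a two-finger parallel gripper is mounted at the origin on a cart in front of the work surface, level with it; the furniture and walls round the work are solid. World frame = base frame: x ahead of the robot, y to its left, z up, the work surface at z = 0. Lengths are in m, angles in rad, forces in N, time in s.
With the tool pointing down it reaches from about 0.225 to 0.875 m from the base axis. Payload 3.4 kg.
Tool frame: the origin (TCP) lies on the centre line of the jaws, within the pads' length; the fingertips stand 17 mm ahead of it and the grasp point (between the pads) lies 2 mm behind it; z points along the fingers, y is the line along which they close (so a half turn about z gives the same grasp; the last joint's range is limited). The gripper opens to 85 mm and grips with 20 to 120 N. Pads are 22 mm wide; open, the fingers measure 114 mm over their backs; the gripper's body (76 mm by 85 mm) begins 54 mm behind the grasp point. The pads swing forward as they close: fully open they stand 13 mm farther back than shut.
Start: joints at [-1.264, 0.276, 1.505, -0, 1.361, -0.121], TCP at [0.239, -0.523, 0.248] pointing down, gripper open.
Joint ranges: [-2.89, 2.89], [-0.75, 2.08], [0.22, 2.7], [-1.18, 4.32], [0.11, 2.71], [-2.7, 2.7]. Speed limits (rad/s): [2.57, 2.57, 3.14, 3.14, 3.14, 3.14].

### API

Orientations are given as a unit quaternion [w, x, y, z].
In Python, from rig import manip gives the robot as it stands.
- The arm moves only by the tool move_arm, never from a script. Its argument "steps" is one flat list of numbers, 7 for each row, row after row: the turn, a rotation vector about the world's x, y, z normalised to -1 to 1, where 1 is 360 degrees, then the shift along the world's x, y, z normalised to -1 to 1, where 1 is 1 m, then the opening, from -1 (shut) to 1 (fully open). A call has exactly 10 rows; each row is the pose to reach, as a shift and turn from the pose commanded when the call began, turning the shorter way round; what a row does not reach only later rows make up. A row lasts 1/10 s, in which the tool goes at most 50 mm and 8.59 degrees, less where a joint would pass 70% of its speed; a pose out of reach is approached as far as the arm can. A call with a number of a shift or a turn outside -1 to 1 is refused whole. A call with a gripper value outside its range is refused whole. The fingers move at their own pace and stop on an object; "squeeze" is the grip in N (left out, the last holds). Time passes only in rows, so rows that repeat a pose let the fingers close, or fill a call up. It gives the time, the measured TCP pose, the force, the opening and the grip force at its end, in the units of the state.
- manip.get_state(): the state, without advancing time (a new reading comes with each control period).
- manip.get_image(name): name is "side" or "top"; returns a dict with "pixels" (480x640x3 uint8, blue, green, red), "fx", "fy", "cx", "cy" (pixels), "R" (3x3) and "t" (3): a world point X has camera coordinates R X + t. Camera axes: x right, y down, z forward; pixel columns grow to the right and rows downward; lengths in m; the calibration is good to about 2 mm. A picture is of the moment at which its call begins. There is no depth.
- manip.sign_off(): hands the job in; it is judged then, once.
The state is a dict: "clock": time; "qpos": joint angles; "qd": joint speeds; "effort": joint torques, N m; "position": TCP position; "ee_rot": TCP orientation; "contact_force": force on the tool from outside, world axes, zero at the start; "moment": the same for the moment, N m; "width": finger opening in m; "gripper_force": force on a finger pad.
Only numpy, scipy, OpenCV 4.12 (cv2) and the standard library are available. Lean on these libraries where they do the work, as an engineer would, in place of code of your own. Each camera call takes 0.05 s, during which the arm holds its last target. There are 200 camera calls.

### The job

The red paint has dried: with the spatula, tip the red-faced disc over backwards onto the high step right behind it, so that it lies flat up there with its bare wood face up, ready for the next coat. Leave the blue disc where it lies, do not touch the red disc with the gripper, and finally lay the spatula down flat on the table.

Things in the scene. Friction and masses are not known exactly. Their poses are not given: they have to be found in the camera images.
- spatula_grip (a point): spatula, dark wooden handle, flat steel blade, about 130 g, lying flat; point: centre of the handle, 17 mm above the flat underside. x points to the blade's tip, z up. Handle 24 mm wide (y), 34 mm tall, x = -55 to +45 mm. Blade level with the handle's underside, 3 mm thick, 46 mm wide over its last 70 mm, ends square at x = +125 mm
- red_disc_mid (a point): wooden disc 96 mm across, 8 mm thick, about 60 g; one face painted red, the other bare wood. Point: its centre; z points out of the red face (up at the start). Lies loose on the board's low ledge, 0 to 6 mm short of the step face, and sticks out about 28 to 34 mm over the ledge's front edge, with only the table below
- blue_disc_mid (a point): the same disc with a blue face, about 130 mm beside the red one on the same ledge (either may be on the left); stays where it is. Point: its centre, z out of the blue face
- turning_board: fixed plywood board, two cork-lined levels, 270 mm wide (y). Origin on the table under the middle of the step face; x away from the robot, z up. Low ledge: top at 30 mm, x = -68 to 0 mm. Step face at x = 0, 12 mm high. High step: top at 42 mm, x = 0 to 140 mm, then a lip 12 mm higher. A disc lifted by its near edge pivots at the step face; pushed past upright it falls onto the high step

How it is judged:
By the outcome, as a careful person would: the job done as asked, in the order asked, and still so for the second after the job is handed in, with the robot touching nothing.
It also fails if it takes over 50 s, if anything falls off the work surface, if the arm or the gripper's body presses on something with over 40 N, if the wrist force passes 120 N, or if a joint passes its speed limit or range.

## Working session

There is one attempt and no reset: what is moved stays moved. The work goes in short steps, Python scripts to look and compute and a tool call to move; the robot and the scene stay as the last step left them, time stands still between calls to the robot, and variables do not carry over. Pictures are saved under pics/ and viewed, at most 10 in all, crops included, and the job is handed in when it is done.

Besides the shell and the picture viewer there is one more tool, called as name(argument=value, ...), one argument or row to a line, values as JSON. move_arm: Moves the arm, as the interface text tells. Scaled input: -1 to 1 covers 1 m each way for a shift and 360 degrees each way for a turn. Its arguments: {"type":"object","properties":{"steps":{"type":"array"},"squeeze":{"type":"number"}},"required":["steps"]}

```bash
mkdir -p pics; ls; python3 - <<'E'
from rig import manip
import cv2,pickle
for n in("top","side"):
    d=manip.get_image(n); cv2.imwrite(f"pics/{n}0.png",d["pixels"]); pickle.dump(d,open(f"{n}0.pkl","wb")); print(n,d["fx"],d["fy"],d["cx"],d["cy"],d["R"],d["t"])
print(manip.get_state())
E
```

```text
pics
top 517.0009196963093 517.0009196963093 316.4257877123 248.10428038035138 [[ 0.01751782 -0.99943818 -0.02857346]
 [-0.98843648 -0.01300578 -0.15107672]
 [ 0.15062022  0.03088958 -0.98810899]] [0.15724498 0.58310715 0.81193111]
side 483.0358506031056 483.0358506031056 314.7580837470574 234.95203791789987 [[ 0.98946989 -0.14230894  0.02641031]
 [-0.03054495 -0.38366622 -0.92296654]
 [ 0.14147914  0.9124409  -0.38397299]] [-0.5420942   0.14575892  0.72787894]
{'clock': 0.1, 'qpos': array([-1.26399769e+00,  2.76531876e-01,  1.50600668e+00, -1.58843244e-06,
        1.36071878e+00, -1.20999241e-01]), 'qd': array([ 0.00037343, -0.0016222 , -0.00143981,  0.00031138,  0.0004123 ,
       -0.00065489]), 'effort': array([ 1.10332028e-03, -4.17700589e+01, -2.46405065e+01, -2.29407615e-04,
        5.82613080e-03, -4.87623808e-06]), 'position': array([ 0.23840756, -0.52275291,  0.24752607]), 'ee_rot': array([-8.28680884e-04,  9.77210337e-01,  2.12271676e-01, -7.79864176e-05]), 'contact_force': array([0.34294377, 0.21855877, 0.1115254 ]), 'moment': array([ 0.00400427, -0.03105452, -0.00785848]), 'gripper_force': 0.0, 'width': 0.0852728463374185}
```

View pics/top0.png

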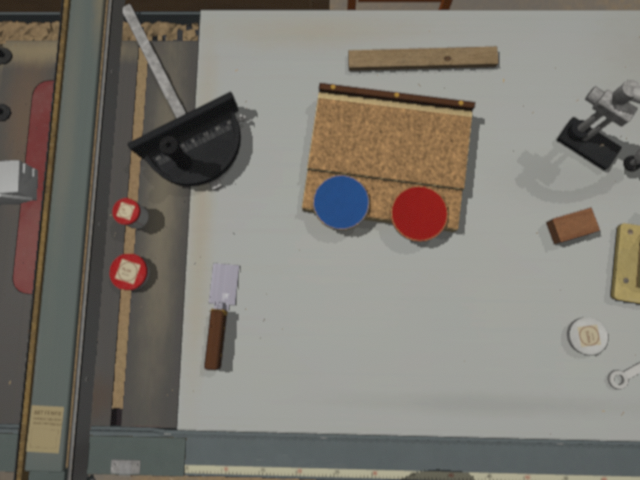

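View pics/side0.png

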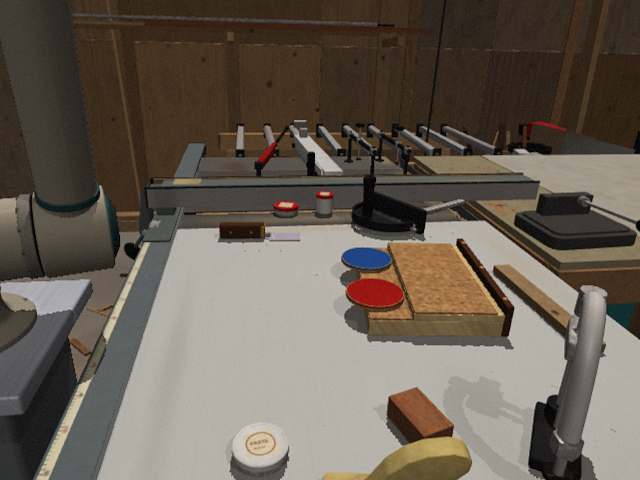

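The top view shows the red disc at about (419,214), the blue disc at (341,202), and the board with its step line running from (308,170) to (464,190). The spatula handle is at (215,340), with the blade toward (225,265). The side view agrees. Next I'll measure them.

```bash
cat > h.py <<'E'
import numpy as np,cv2,pickle
def ray(d,uv,z):
    R=np.array(d["R"]);t=np.array(d["t"]);c=-R.T@t
    v=R.T@np.array([(uv[0]-d["cx"])/d["fx"],(uv[1]-d["cy"])/d["fy"],1])
    return c+v*(z-c[2])/v[2]
def proj(d,X):
    p=np.array(d["R"])@X+np.array(d["t"]); return np.array([d["fx"]*p[0]/p[2]+d["cx"],d["fy"]*p[1]/p[2]+d["cy"]])
def blob(mask,roi):
    m=np.zeros_like(mask);x0,y0,x1,y1=roi;m[y0:y1,x0:x1]=mask[y0:y1,x0:x1]
    cs,_=cv2.findContours(m,cv2.RETR_EXTERNAL,cv2.CHAIN_APPROX_NONE);return max(cs,key=cv2.contourArea)
E
python3 - <<'E'
from h import *
for n,rois in (("top",dict(red=(380,170,460,260),blue=(300,160,380,240))),("side",dict(red=(330,270,420,325),blue=(330,240,400,275)))):
    d=pickle.load(open(n+"0.pkl","rb"));im=d["pixels"].astype(int);b,g,r=im[...,0],im[...,1],im[...,2]
    M=dict(red=((r>90)&(g<60)&(b<60)),blue=((b>90)&(r<80)&(b-r>50)))
    for k in M:
        c=blob(M[k].astype(np.uint8)*255,rois[k]); P=np.array([ray(d,p,.038)[:2] for p in c[:,0]],np.float32)
        print(n,k,cv2.minEnclosingCircle(P),cv2.fitEllipse(P))
d=pickle.load(open("top0.pkl","rb"));im=d["pixels"].astype(int);b,g,r=im[...,0],im[...,1],im[...,2]
hm=((r-b>20)&(r<150)).astype(np.uint8)*255
c=blob(hm,(195,300,240,380));box=cv2.boxPoints(cv2.minAreaRect(c));print("handle px",box.tolist())
for z in(.034,):print("handle",[ray(d,p,z).round(4).tolist() for p in box],"ctr",ray(d,box.mean(0),z))
bm=((b-g>8)&(b>140)).astype(np.uint8)*255
c=blob(bm,(200,255,245,312));box=cv2.boxPoints(cv2.minAreaRect(c));print("blade px",box.tolist(),[ray(d,p,.003).round(4).tolist() for p in box])
for nm,p,z in(("FL",(303,210),.03),("FR",(459,230),.03),("SL",(308,170),.042),("SR",(464,190),.042),("BL",(318,96),.042),("BR",(473,107),.054)):print(nm,ray(d,p,z).round(4))
s=pickle.load(open("side0.pkl","rb"))
c1=cv2.resize(d["pixels"][240:390,180:260],None,fx=4,fy=4,interpolation=cv2.INTER_CUBIC)
c2=cv2.resize(d["pixels"][80:240,290:490],None,fx=3,fy=3,interpolation=cv2.INTER_CUBIC)
o=np.zeros((600,800,3),np.uint8);o[:600,:320]=c1;o[:480,320:]=c2[:,:480]
cv2.imwrite("pics/c.png",o)
E
```

```text
top red ((0.6445892453193665, -0.0057828109711408615), 0.04560228809714317) ((0.6443955898284912, -0.005376243032515049), (0.08856955915689468, 0.08886852860450745), 99.65729522705078)
top blue ((0.6626157760620117, 0.12658292055130005), 0.045231763273477554) ((0.6622210144996643, 0.1265147626399994), (0.08806174993515015, 0.08831385523080826), 1.4527506828308105)
side red ((0.6441973447799683, -0.00694191874936223), 0.048982251435518265) ((0.6459805369377136, -0.006278744898736477), (0.0891747772693634, 0.0917576476931572), 26.901426315307617)
side blue ((0.663643479347229, 0.125594824552536), 0.045785803347826004) ((0.6640204191207886, 0.12642672657966614), (0.08453682065010071, 0.08945181965827942), 72.88800048828125)
handle px [[204.18812561035156, 368.1187744140625], [210.2277374267578, 307.72271728515625], [226.46534729003906, 309.34649658203125], [220.4257354736328, 369.7425537109375]]
handle [[0.3814, 0.3469, 0.034], [0.4798, 0.3418, 0.034], [0.4775, 0.3145, 0.034], [0.3793, 0.3201, 0.034]] ctr [0.42907016 0.33081441 0.034     ]
blade px [[209.84616088867188, 300.7692565917969], [213.78057861328125, 264.0479431152344], [237.15512084960938, 266.5523376464844], [233.220703125, 303.2736511230469]] [[0.4927, 0.3503, 0.003], [0.5567, 0.3465, 0.003], [0.5529, 0.3053, 0.003], [0.4891, 0.3095, 0.003]]
FL [0.6489 0.1909 0.03  ]
FR [ 0.6172 -0.0736  0.03  ]
SL [0.7162 0.1831 0.042 ]
SR [ 0.6836 -0.0806  0.042 ]
BL [0.8503 0.1683 0.042 ]
BR [ 0.8259 -0.0964  0.054 ]
```

View pics/c.png

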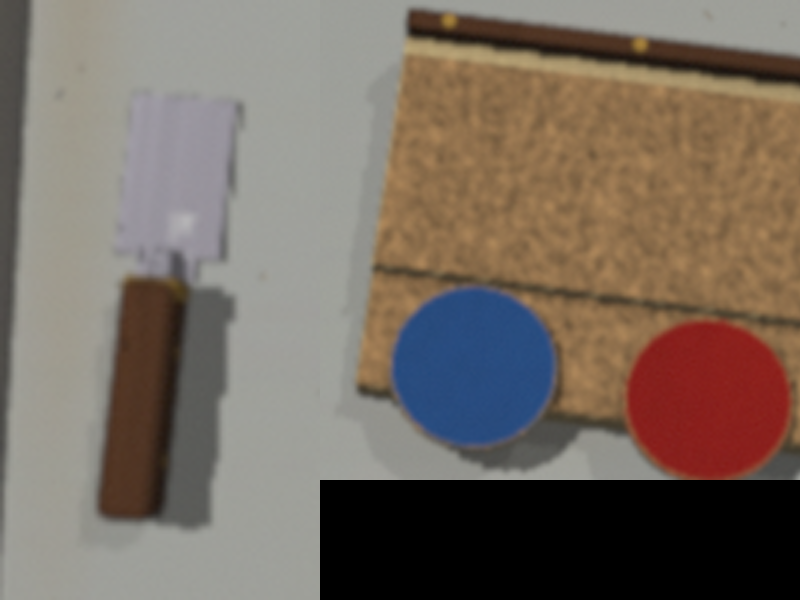

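The crop confirms this. Spatula grip point is about (0.434, 0.332) with yaw −3.4°. Board yaw is about −7°, and the red disc centre is (0.645, −0.006), with about 28 mm overhang. First move is to above the handle.

move_arm(
  steps=[0,0,-0.0775,0.11,0.48,0,0.2,0,0,-0.0775,0.11,0.48,0,0.2,0,0,-0.0775,0.11,0.48,0,0.2,0,0,-0.0775,0.11,0.48,0,0.2,0,0,-0.0775,0.11,0.48,0,0.2,0,0,-0.0775,0.11,0.48,0,0.2,0,0,-0.0775,0.11,0.48,0,0.2,0,0,-0.0775,0.11,0.48,0,0.2,0,0,-0.0775,0.11,0.48,0,0.2,0,0,-0.0775,0.11,0.48,0,0.2],
  squeeze=60,
)

```text
clock: 1.1
position: [0.3481, -0.0408, 0.2483]
ee_rot: [-0.0, 1.0, -0.029, 0.0]
contact_force: [1.4, 0.2, -0.1]
width: 0.051
gripper_force: 0.0
```

move_arm(
  steps=[0,0,0,0.085,0.3755,-0.12,0.2,0,0,0,0.085,0.3755,-0.12,0.2,0,0,0,0.085,0.3755,-0.12,0.2,0,0,0,0.085,0.3755,-0.12,0.2,0,0,0,0.085,0.3755,-0.12,0.2,0,0,0,0.085,0.3755,-0.12,0.2,0,0,0,0.085,0.3755,-0.12,0.2,0,0,0,0.085,0.3755,-0.12,0.2,0,0,0,0.085,0.3755,-0.12,0.2,0,0,0,0.085,0.3755,-0.12,0.2],
)

```text
clock: 2.1
position: [0.4328, 0.3329, 0.1271]
ee_rot: [0.001, 1.0, -0.028, -0.001]
contact_force: [-0.0, 0.7, -0.1]
width: 0.0511
gripper_force: 0.0
```

move_arm(
  steps=[0,0,0,0,0,-0.03,0.2,0,0,0,0,0,-0.06,0.2,0,0,0,0,0,-0.085,0.2,0,0,0,0,0,-0.1,0.2,0,0,0,0,0,-0.107,0.2,0,0,0,0,0,-0.107,0.2,0,0,0,0,0,-0.107,0.2,0,0,0,0,0,-0.107,-0.3,0,0,0,0,0,-0.107,-0.8,0,0,0,0,0,-0.107,-0.8],
)

```text
clock: 3.1
position: [0.4343, 0.3327, 0.0225]
ee_rot: [-0.0, 1.0, -0.029, 0.001]
contact_force: [-0.4, -1.0, 5.8]
width: 0.0232
gripper_force: 59.7
```

move_arm(
  steps=[0,0,0,0,0,0,-0.8,0,0,0,0,0,0,-0.8,0,0,0,0,0,0,-0.8,0,0,0,0,0,0.02,-0.8,0,0,0,0,0,0.04,-0.8,0,0,0,0,0,0.06,-0.8,0,0,0,0,0,0.08,-0.8,0,0,0,0,0,0.08,-0.8,0,0,0,0,0,0.08,-0.8,0,0,0,0,0,0.08,-0.8],
)

```text
clock: 4.1
position: [0.4326, 0.3318, 0.1001]
ee_rot: [0.001, 1.0, -0.03, -0.001]
contact_force: [0.1, 0.1, -1.9]
width: 0.0232
gripper_force: 58.9
```

move_arm(
  steps=[0,0,-0.01,0,-0.04,0,-0.8,0,0,-0.01,0,-0.08,0,-0.8,0,0,-0.01,0,-0.12,0,-0.8,0,0,-0.01,0.003,-0.16,0,-0.8,0,0,-0.01,0.005,-0.2,0,-0.8,0,0,-0.01,0.007,-0.24,0,-0.8,0,0,-0.01,0.0095,-0.28,0,-0.8,0,0,-0.01,0.0095,-0.3135,-0.02,-0.8,0,0,-0.01,0.0095,-0.3135,-0.04,-0.8,0,0,-0.01,0.0095,-0.3135,-0.05,-0.8],
)

```text
clock: 5.1
position: [0.4412, 0.018, 0.0492]
ee_rot: [-0.0, 0.998, -0.062, -0.002]
contact_force: [0.0, 1.0, -0.8]
width: 0.0232
gripper_force: 59.4
```

```bash
python3 - <<'E'
from rig import manip
from h import *
a=manip.get_image("top");b=manip.get_image("side")
for n,d in(("top1",a),("side1",b)):pickle.dump(d,open(n+".pkl","wb"))
s=manip.get_state();print(s["position"],s["ee_rot"],s["contact_force"])
c1=cv2.resize(a["pixels"][150:310,300:500],None,fx=4,fy=4,interpolation=cv2.INTER_CUBIC)[:400]
c2=cv2.resize(b["pixels"][240:340,220:420],None,fx=4,fy=4,interpolation=cv2.INTER_CUBIC)[:300]
cv2.imwrite("pics/d.png",np.vstack([c1[:300],c2]))
n=np.array([.9925,-.1219,0]);g=s["position"]
for z in(.03,):
  tip=g+.125*n;tip[2]=g[2]-.0187
  print("tip expected",tip,proj(a,tip),proj(b,tip))
E
```

```text
[0.4411945  0.0190828  0.04948766] [-1.73228497e-04  9.98131695e-01 -6.10430571e-02 -2.61440135e-03] [ 0.52821718  0.19527359 -1.26118929]
tip expected [0.565257   0.0038453  0.03078766] [413.30698097 259.84591642] [325.31638499 294.52174631]
```

View pics/d.png

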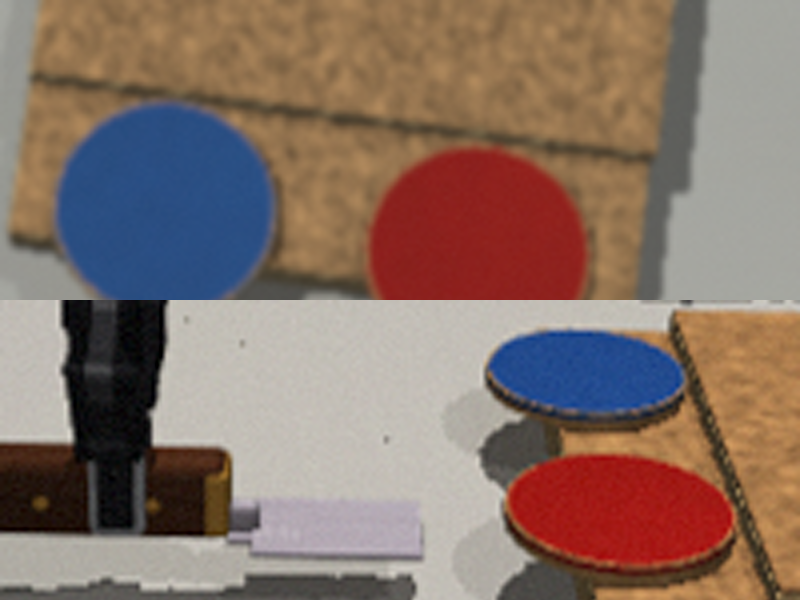

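The side view shows the blade level and in line with the red disc, with its tip at about (325,297) and the near rim at about (346,293). I'll triangulate the tip before inserting it.

```bash
python3 - <<'E'
from h import *
a=pickle.load(open("top1.pkl","rb"));b=pickle.load(open("side1.pkl","rb"))
def mask(d,roi):
    im=d["pixels"].astype(int);B,G,R=im[...,0],im[...,1],im[...,2]
    c=blob(((B-G>8)&(B>120)).astype(np.uint8)*255,roi);x=cv2.boxPoints(cv2.minAreaRect(c));return x,cv2.contourArea(c)
A,aa=mask(a,(380,240,450,320));S,sa=mask(b,(275,285,335,310));print(A.tolist(),aa,S.tolist(),sa)
tA=A[np.argsort(A[:,1])[:2]];tA=tA[np.argsort(tA[:,0])]          # left(+y), right(-y)
tS=S[np.argsort(-S[:,0])[:2]];tS=tS[np.argsort(tS[:,1])]          # far(+y) first
P=lambda d:np.diag([1,1,1.])@(np.array([[d["fx"],0,d["cx"]],[0,d["fy"],d["cy"]],[0,0,1]])@np.c_[d["R"],d["t"]])
X=cv2.triangulatePoints(P(a),P(b),tA.T.astype(float),tS.T.astype(float));print((X[:3]/X[3]).T,(X[:3]/X[3]).mean(1))
print([ray(a,p,.031).round(4).tolist() for p in tA],[ray(b,p,.031).round(4).tolist() for p in tS])
E
```

```text
[[396.5999755859375, 294.79998779296875], [401.53997802734375, 260.219970703125], [425.89996337890625, 263.699951171875], [420.9599609375, 298.27996826171875]] 462.0 [[278.0, 290.0], [324.0, 290.0], [324.0, 303.0], [278.0, 303.0]] 458.5
[[ 0.56539367  0.02309558  0.02849731]
 [ 0.55955018 -0.0176417   0.02761653]] [0.56247193 0.00272694 0.02805692]
[[0.5643, 0.0235, 0.031], [0.559, -0.017, 0.031]] [[0.5655, 0.0188, 0.031], [0.5587, -0.0233, 0.031]]
```

move_arm(
  steps=[0,0,0,0,0,-0.007,-0.8,0,0,0,0,0,-0.007,-0.8,0,0,0,0.01,-0.0012,-0.007,-0.8,0,0,0,0.02,-0.0025,-0.007,-0.8,0,0,0,0.03,-0.0037,-0.007,-0.8,0,0,0,0.038,-0.0047,-0.007,-0.8,0,0,0,0.046,-0.0057,-0.007,-0.8,0,0,0,0.0526,-0.0065,-0.007,-0.8,0,0,0,0.0526,-0.0065,-0.007,-0.8,0,0,0,0.0526,-0.0065,-0.007,-0.8],
)

```text
clock: 6.2
position: [0.4953, 0.0123, 0.0441]
ee_rot: [0.0, 0.998, -0.061, -0.001]
contact_force: [0.2, -0.6, -0.8]
width: 0.0231
gripper_force: 59.4
```

```bash
python3 - <<'E'
from rig import manip
from h import *
a=manip.get_image("top");b=manip.get_image("side")
s=manip.get_state();print(s["position"],s["contact_force"],s["moment"])
c1=cv2.resize(a["pixels"][160:300,330:500],None,fx=3,fy=3,interpolation=cv2.INTER_CUBIC)[:400,:400]
c2=cv2.resize(b["pixels"][240:340,250:350+0],None,fx=4,fy=4,interpolation=cv2.INTER_CUBIC)
cv2.imwrite("pics/e.png",np.hstack([c1[:400],c2]))
E
```

```text
[0.49491558 0.01236435 0.04418998] [-0.2733875   0.32715196 -1.60858884] [0.03490665 0.00994067 0.01584365]
```

View pics/e.png

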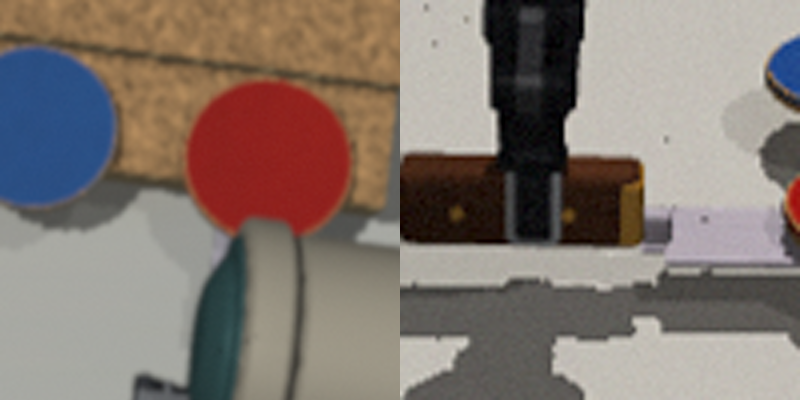

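The blade is now about 22 mm under the overhang and the disc hasn't moved. Lifting along the arc.

move_arm(
  steps=[0,0,0,0,0,0.005,-0.8,0,0,0,0.0003,0,0.012,-0.8,0,0,0,0.001,0,0.019,-0.8,0,0,0,0.0025,-0.0003,0.025,-0.8,0,0,0,0.0044,-0.0005,0.031,-0.8,0,0,0,0.007,-0.0008,0.037,-0.8,0,0,0,0.01,-0.0012,0.043,-0.8,0,0,0,0.013,-0.0016,0.048,-0.8,0,0,0,0.017,-0.002,0.053,-0.8,0,0,0,0.021,-0.0026,0.058,-0.8],
)

```text
clock: 7.3
position: [0.5171, 0.0096, 0.1027]
ee_rot: [0.0, 0.998, -0.061, 0.0]
contact_force: [0.0, -0.5, -1.9]
width: 0.0228
gripper_force: 59.4
```

```bash
python3 - <<'E'
from rig import manip
from h import *
b=manip.get_image("side")
s=manip.get_state();print(s["position"],s["contact_force"],s["moment"])
cv2.imwrite("pics/f.png",cv2.resize(b["pixels"][190:340,240:440],None,fx=4,fy=4,interpolation=cv2.INTER_CUBIC))
E
```

```text
[0.51867633 0.00942041 0.10353674] [ 0.96249811 -0.71058072 -1.16229462] [0.03170436 0.02561685 0.0122471 ]
```

View pics/f.png

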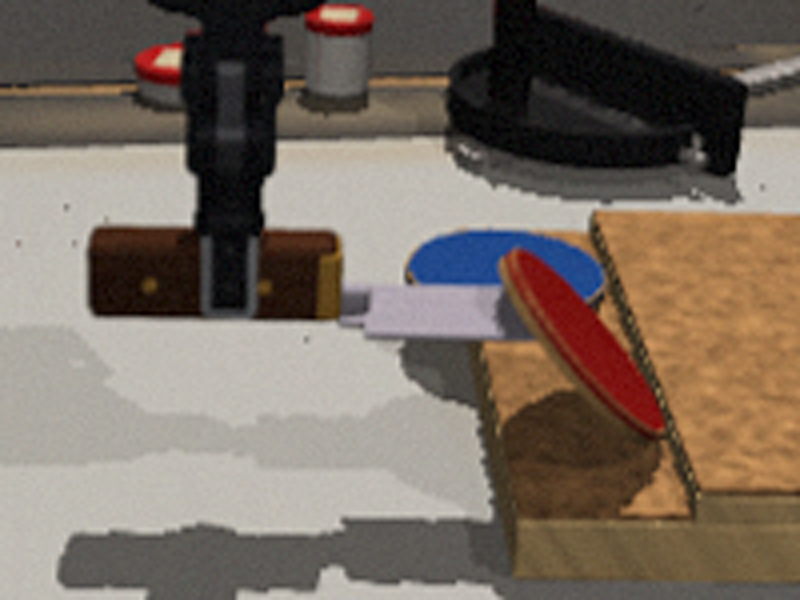

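The disc is tilted about 45° with the blade tip under it, and its lower edge is against the step face. Continuing past upright.

move_arm(
  steps=[0,0,0,0.005,-0.0006,0.0043,-0.8,0,0,0,0.01,-0.0012,0.008,-0.8,0,0,0,0.0155,-0.0019,0.0117,-0.8,0,0,0,0.021,-0.0026,0.0146,-0.8,0,0,0,0.027,-0.0033,0.017,-0.8,0,0,0,0.033,-0.004,0.019,-0.8,0,0,0,0.039,-0.0048,0.0205,-0.8,0,0,0,0.045,-0.0055,0.021,-0.8,0,0,0,0.051,-0.0063,0.0215,-0.8,0,0,0,0.057,-0.007,0.0215,-0.8],
)

```text
clock: 8.35
position: [0.5742, 0.0026, 0.1238]
ee_rot: [0.0, 0.998, -0.061, -0.0]
contact_force: [-0.8, -0.4, -1.0]
width: 0.0228
gripper_force: 59.4
```

move_arm(
  steps=[0,0,0,0.006,-0.0007,0,-0.8,0,0,0,0.012,-0.0015,0,-0.8,0,0,0,0.017,-0.002,0,-0.8,0,0,0,0.017,-0.002,0,-0.8,0,0,0,0.017,-0.002,0,-0.8,0,0,0,0.017,-0.002,0,-0.8,0,0,0,0.017,-0.002,0,-0.8,0,0,0,0.017,-0.002,0,-0.8,0,0,0,0.017,-0.002,0,-0.8,0,0,0,0.017,-0.002,0,-0.8],
)

```text
clock: 9.35
position: [0.5906, 0.0007, 0.1239]
ee_rot: [0.0, 0.998, -0.061, 0.0]
contact_force: [-0.1, 0.5, -0.8]
width: 0.0229
gripper_force: 59.4
```

```bash
python3 - <<'E'
from rig import manip
from h import *
b=manip.get_image("side")
s=manip.get_state();print(s["clock"],s["position"],s["contact_force"])
cv2.imwrite("pics/g.png",cv2.resize(b["pixels"][190:340,300:500],None,fx=4,fy=4,interpolation=cv2.INTER_CUBIC))
E
```

```text
9.4 [0.59060021 0.00069993 0.12385215] [-0.2031313   0.89504734 -1.62233865]
```

View pics/g.png

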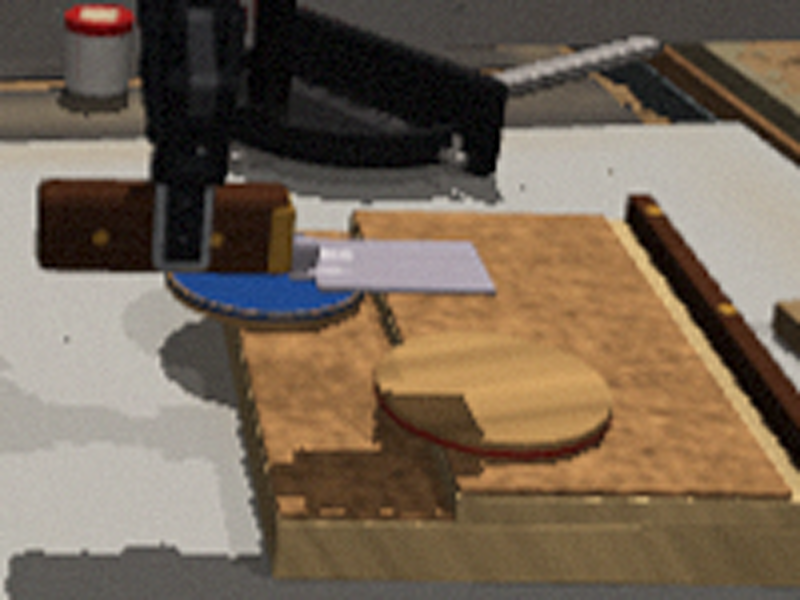

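The red disc lies flat on the high step, wood side up with the red rim below, and the blue disc hasn't moved. Next I retreat and lay the spatula down.

move_arm(
  steps=[0,0,0,-0.02,0.002,0.02,-0.8,0,0,0,-0.05,0.006,0.02,-0.8,0,0,0,-0.08,0.01,0.02,-0.8,0,0,0,-0.11,0.013,0.02,-0.8,0,0,0,-0.14,0.017,0.02,-0.8,0,0,0,-0.17,0.02,0.01,-0.8,0,0,0,-0.17,0.02,-0.02,-0.8,0,0,0,-0.17,0.02,-0.05,-0.8,0,0,0,-0.17,0.02,-0.07,-0.8,0,0,0,-0.17,0.02,-0.08,-0.8],
)

```text
clock: 10.4
position: [0.4196, 0.0208, 0.0426]
ee_rot: [-0.0, 0.998, -0.061, -0.001]
contact_force: [-0.7, 0.0, -1.1]
width: 0.0233
gripper_force: 59.4
```

move_arm(
  steps=[0,0,0,0,0,-0.005,-0.8,0,0,0,0,0,-0.01,-0.8,0,0,0,0,0,-0.013,-0.8,0,0,0,0,0,-0.015,-0.8,0,0,0,0,0,-0.017,-0.8,0,0,0,0,0,-0.018,-0.8,0,0,0,0,0,-0.019,-0.8,0,0,0,0,0,-0.019,-0.8,0,0,0,0,0,-0.019,-0.8,0,0,0,0,0,-0.019,-0.8],
)

```text
clock: 11.4
position: [0.4207, 0.0207, 0.0249]
ee_rot: [0.0, 0.998, -0.061, 0.0]
contact_force: [0.2, 0.1, -0.7]
width: 0.0234
gripper_force: 59.4
```

move_arm(
  steps=[0,0,0,0,0,-0.001,-0.8,0,0,0,0,0,-0.002,-0.8,0,0,0,0,0,-0.003,-0.8,0,0,0,0,0,-0.003,-0.8,0,0,0,0,0,-0.003,-0.8,0,0,0,0,0,-0.003,-0.2,0,0,0,0,0,-0.003,0.1,0,0,0,0,0,-0.003,0.2,0,0,0,0,0,-0.003,0.2,0,0,0,0,0,-0.003,0.2],
)

```text
clock: 12.4
position: [0.4206, 0.0207, 0.0217]
ee_rot: [0.0, 0.998, -0.061, -0.0]
contact_force: [-1.1, 0.4, -1.1]
width: 0.0512
gripper_force: 0.0
```

move_arm(
  steps=[0,0,0,0,0,0.02,0.2,0,0,0,0,0,0.05,0.2,0,0,0,0,0,0.09,0.2,0,0,0,0,0,0.13,0.2,0,0,0,0,0,0.17,0.2,0,0,0,0,-0.04,0.2,0.2,0,0,0,0,-0.08,0.2,0.2,0,0,0,0,-0.12,0.2,0.2,0,0,0,0,-0.16,0.2,0.2,0,0,0,0,-0.2,0.2,0.2],
)

```text
clock: 13.4
position: [0.4203, -0.1808, 0.2219]
ee_rot: [0.0, 0.998, -0.061, 0.0]
contact_force: [1.0, 0.4, -0.1]
width: 0.0513
gripper_force: 0.0
```

```bash
python3 - <<'E'
from rig import manip
from h import *
a=manip.get_image("top");b=manip.get_image("side")
s=manip.get_state();print(s["clock"],s["position"],s["width"])
cv2.imwrite("pics/h.png",np.hstack([cv2.resize(a["pixels"][80:380,290:490],None,fx=2,fy=2),cv2.resize(b["pixels"][170:370,200:400+0],None,fx=2,fy=3)]))
E
```

```text
13.5 [ 0.42106625 -0.18395143  0.22174459] 0.0509801198566116
```

View pics/h.png

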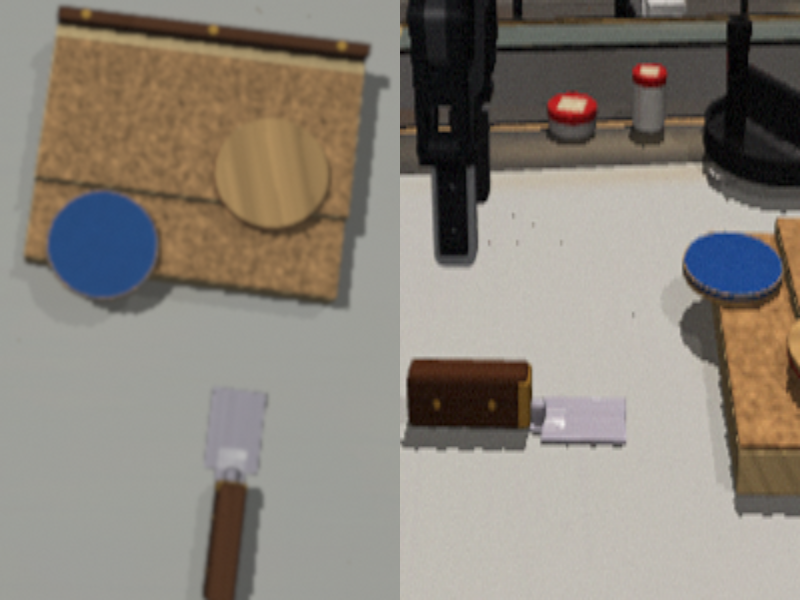

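The spatula lies flat on the table. The red disc is on the high step with its bare face up, overhanging the step edge by about 10 mm but stable. The blue disc hasn't moved and the gripper is clear of everything.

```bash
python3 -c "
from rig import manip
print(manip.sign_off())"
```

```text
the job is handed in; nothing more can be done
None
```

The job is handed in: the red disc lies flat on the high step with its bare wood face up (overhanging the step edge by about 10 mm), the blue disc was left where it lay, the gripper never touched the red disc, and the spatula is flat on the table after about 13.5 s of the 50 s allowed.

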